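Set the reading slope: hold its sliding leg at the flag and squeeze the cam lever shut

TASK

Set up the reading slope for the next reader: push its sliding leg along the rail until the leg's pointer lines up with the paper flag, and, holding it there against the weight of the board, squeeze the cam lever fully shut against the thumb rest. Do not clamp the leg anywhere else. Finish still holding the leg, with thumb rest and lever squeezed between the fingers, and leave the mug, glasses, pen and tape roll alone.

Things in the scene. Friction and masses are not known exactly. Their poses are not given: they have to be found in the camera images.
- slope_base: Fixed frame of the reading slope: two low aluminium rails 360 mm long, 205 mm apart, joined by cross bars. Origin on the cabinet top under the front rail (the one nearer the robot, 36 mm wide, 20 mm high, with a scale). Its y axis runs along the rail to the board's hinge (robot's left), x away from the robot, z up. Nothing overhangs the front rail.
- board_end (a point): Middle of the free end of the wooden board (154 x 250 mm, a grey notebook on it), on its top face. The board is hinged at slope_base y = 140 mm, 35 mm up; its free end rises to about 220 mm as the leg is pushed in. The board lies behind the front rail: its near edge is 60 mm in +x from the rail's centre line.
- leg_slide (a joint): Travel of the sliding leg along the front rail, m: 0 at the outer stop (-y end, board lowest, where it starts), growing toward the hinge (+y) up to 0.095; pushing it that way raises the board. With the lever open the board's weight pushes it back toward the stop with about 2 to 9 N, so it slides down if let go.
- pointer (a point): Tip of the small steel pointer on the front (robot side) of the leg's black slide block, 24 mm above the cabinet, 28 mm in -x from the rail's centre line. Axes as slope_base.
- mark (a point): Centre line of the narrow paper flag (8 mm wide along the rail) stuck on the rail, its tail sticking out to the front; the point lies 28 mm in -x from the rail's centre line, as the pointer tip does. Axes as slope_base. It marks where the pointer must stand, 35 to 85 mm of leg travel from the stop.
- rest_face (a point): Centre of the outer (-y) face of the thumb rest, 70 mm above the cabinet, on the rail's centre line, 27 mm in -y from the pointer. Axes as slope_base.
- thumb_rest: Thumb rest: black upright plate on the -y end of the slide block, moving with the leg, 30 mm wide across the rail, 10 mm thick along it, from 38 to 91 mm above the cabinet. Its origin is on the rail's centre line on the cabinet top, level with the pointer; the plate spans y = -27 to -17 mm of it.
- cam_lever (a joint): Angle of the steel cam lever on the slide block, rad: 0 = shut (upright, parallel to the thumb rest), up to 0.55 = open, leaning toward the hinge (+y). It stays where it is left; closing takes about 3 to 9 N at its tip and shoves the leg to the stop unless the thumb rest is held. Below about 0.25 rad the cam bites on the rail; shut, it locks the leg.
- lever_handle: The lever's flat steel handle, 54 mm long, 28 mm wide across the rail at the tip, 8 mm thick. Its origin is on the pivot, which runs across the rail 43 mm above the cabinet, 4 mm in -y from the pointer; its z axis points along the handle to the tip.
- lever_tip (a point): Middle of the handle's +y side near its tip. Along the rail it is 27 mm from the outer face of the thumb rest when shut, 52 mm at 0.55 rad. Fingers closing equally from both sides thus shift the leg toward the hinge by half that change unless the hand backs off meanwhile. The block below is 38 mm high, bearings 52: fingertips at 48 to 56 mm bear on rest and lever.
- coffee_mug: Bystander: speckled mug with a handle, 85 mm across and 102 mm high, origin under its centre.
- spectacles: Bystander: reading glasses on the stack of books at the right.
- pen: Bystander: black pen lying on the wire-bound pad at the left.
- tape: Bystander: roll of paper tape, 65 mm across, lying flat at the right front.

How it is judged:
By the outcome, as a careful person would: the job done as asked, in the order asked, and still so for the second after the job is handed in, while the arm keeps its last pose, push and grip.
It also fails if it takes over 38 s, if anything falls off the work surface, if the arm or the gripper's body presses on something with over 40 N, if the wrist force passes 120 N, or if a joint passes its speed limit or range.

ROBOT

A 6-joint arm with a two-finger parallel gripper is mounted at the origin on a cart in front of the work surface, level with it; the furniture and walls round the work are solid. World frame = base frame: x ahead of the robot, y to its left, z up, the work surface at z = 0. Lengths are in m, angles in rad, forces in N, time in s.
With the tool pointing down it reaches from about 0.3 to 0.775 m from the base axis. Payload 14.6 kg.
Tool frame: the origin (TCP) lies between the finger pads; the fingertips stand 8 mm ahead of it and the grasp point (between the pads) lies 11 mm behind it; x points along the fingers, y is the direction in which the jaws open and shut, and the axes are right-handed (so a half turn about x gives the same grasp; the last joint's range is limited). The gripper opens to 94 mm and grips with 3 to 60 N. Pads are 16 mm wide; open, the fingers measure 119 mm over their backs; the gripper's body (75 mm by 177 mm) begins 78 mm behind the grasp point.
Start: joints at [1.108, 0.3, 1.521, -0, 1.321, -0.067], TCP at [0.212, 0.507, 0.213] pointing down, gripper open.
Joint ranges: [-3.03, 3.03], [-0.79, 2.21], [0.23, 2.52], [-1.04, 4.18], [0, 3.07], [-2.55, 2.55]. Speed limits (rad/s): [2.22, 2.22, 2.57, 3.14, 3.14, 3.14].

INTERFACE

Orientations are given as [roll, pitch, yaw] about the fixed x, y, z axes, in that order (R = Rz(yaw) Ry(pitch) Rx(roll)).
In Python, from station import ctrl gives the robot as it stands.
- The arm moves only by the shell command python3 -m creep 'ROWS' [FORCE]. ROWS is a JSON object of lists of equal length, an entry for each row: "hand": the closure, from -1 (fully open) to 1 (shut); "slide": the shift along the tool's x, y, z in m, a list of three; "spin": the turn about the tool's x in degrees. A call has 1 to 12 rows; each row is the pose to reach, as a shift and turn from the pose commanded when the call began, along the tool's axes at that moment; what a row does not reach only later rows make up. A row lasts 1/12 s, in which the tool goes at most 41.7 mm and 7.16 degrees, less where a joint would pass 70% of its speed; a pose out of reach is approached as far as the arm can. A call with a gripper value outside its range is refused whole. The fingers move at their own pace and stop on an object; FORCE is the grip in N (left out, the last holds). Time passes only in rows, so rows that repeat a pose let the fingers close. It gives the time, the measured TCP pose, the force and the opening at its end, in the units of the state.
- ctrl.get_obs(): the state, without advancing time (a new reading comes with each control period).
- ctrl.camera(name): name is "scene" or "top" or "wrist"; returns the picture (400x640x3 uint8, red, green, blue); there is no depth.
- ctrl.calibration(name): a dict with "K" (3x3 intrinsics, pixels), "R" (3x3) and "t" (3): a world point X has camera coordinates R X + t. Camera axes: x right, y down, z forward; pixel columns grow to the right and rows downward; lengths in m; the calibration is good to about 2 mm. A picture is of the moment at which its call begins: read the wrist's pose just before it. calibration takes no time and is no camera call; for the wrist camera it gives the pose at the moment of the call.
- ctrl.hand_in(): hands the job in, once; it reports no verdict.
The state is a dict: "time_s": time; "qpos": joint angles; "joint_vel": joint speeds; "tau": joint torques, N m; "ee_pos": TCP position; "eef_rot": TCP orientation; "force": force on the tool from outside, world axes, zero at the start; "moment": the same for the moment, N m; "grip_width": finger opening in m.
Only numpy, scipy, OpenCV 4.12 (cv2) and the standard library are available. Lean on these libraries where they do the work, as an engineer would, in place of code of your own. Each camera call takes 0.05 s, during which the arm holds its last target.

## Working session

There is one attempt and no reset: what is moved stays moved. The work goes in short steps, Python scripts to look and compute and a shell command to move; the robot and the scene stay as the last step left them, time stands still between calls to the robot, and variables do not carry over. Pictures are saved under pics/ and viewed, and the job is handed in when it is done.

```bash
ls; mkdir -p pics
python3 - <<'E'
from station import ctrl
import cv2
o=ctrl.get_obs(); print({k:o[k] for k in('time_s','ee_pos','eef_rot','grip_width','force')})
for n in('scene','top','wrist'):
    c=ctrl.calibration(n); print(n,c)
    cv2.imwrite(f'pics/{n}0.png',cv2.cvtColor(ctrl.camera(n),cv2.COLOR_RGB2BGR))
E
```

```text
pics
{'time_s': 0.0, 'ee_pos': array([0.21194228, 0.50724435, 0.2128742 ]), 'eef_rot': array([-1.62485841,  1.56961145, -2.02065325]), 'grip_width': 0.09390783448266365, 'force': array([-0.495551  ,  0.5022324 ,  0.77557034])}
scene {'K': array([[443.6012453 ,   0.        , 310.54875968],
       [  0.        , 443.6012453 , 202.99167025],
       [  0.        ,   0.        ,   1.        ]]), 'R': array([[-0.77882399, -0.6268855 ,  0.02116048],
       [-0.31231316,  0.35831054, -0.87981478],
       [ 0.5439611 , -0.69182955, -0.47484544]]), 't': array([0.46760378, 0.20297371, 1.23313269])}
top {'K': array([[416.05219686,   0.        , 315.99018994],
       [  0.        , 416.05219686, 201.78000337],
       [  0.        ,   0.        ,   1.        ]]), 'R': array([[ 0.0255674 , -0.9994973 ,  0.01874697],
       [-0.99550986, -0.02716615, -0.09067595],
       [ 0.09113965, -0.01634444, -0.99570398]]), 't': array([0.07797282, 0.52632648, 1.45699955])}
wrist {'K': array([[322.53492352,   0.        , 322.12146726],
       [  0.        , 322.53492352, 198.97435345],
       [  0.        ,   0.        ,   1.        ]]), 'R': array([[ 0.38596915,  0.92251046, -0.00150766],
       [ 0.89231642, -0.37292056,  0.2543652 ],
       [ 0.23409232, -0.09952244, -0.96710706]]), 't': array([-0.54970153, -0.02569135,  0.39186149])}
```

View pics/scene0.png

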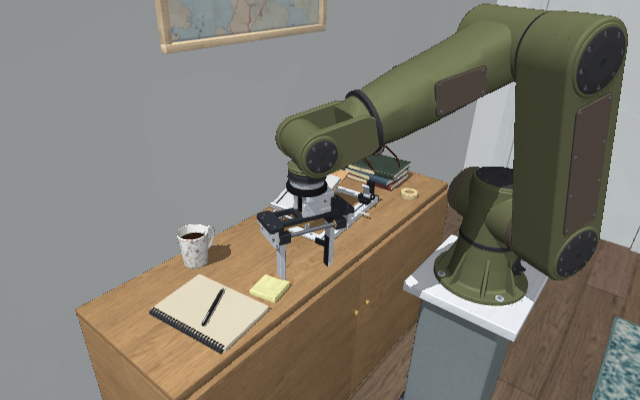

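View pics/top0.png

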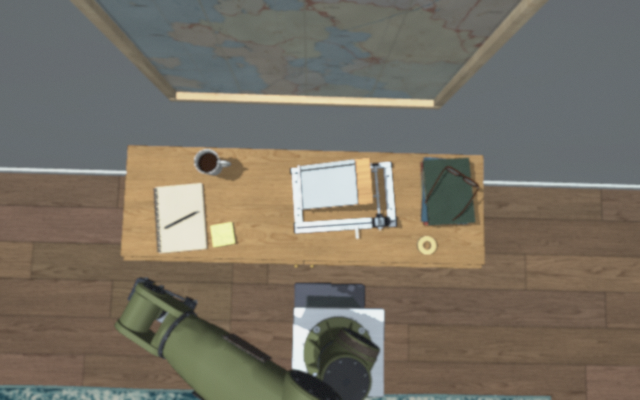

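View pics/wrist0.png

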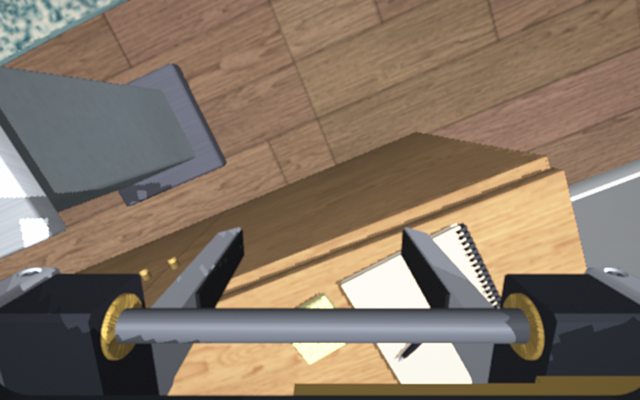

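```bash
cat > h.py <<'E'
import numpy as np
def ray(c,uv,z):
    K,R,t=c['K'],c['R'],c['t']
    d=R.T@np.linalg.inv(K)@np.array([uv[0],uv[1],1.]); o=-R.T@t
    return o+d*(z-o[2])/d[2]
def proj(c,X):
    p=c['K']@(c['R']@np.asarray(X)+c['t']); return p[:2]/p[2]
E
python3 - <<'E'
import cv2
a=cv2.imread('pics/top0.png')[150:250,280:410]
cv2.imwrite('pics/topc.png',cv2.resize(a,None,fx=6,fy=6,interpolation=cv2.INTER_CUBIC))
a=cv2.imread('pics/scene0.png')[160:240,250:390]
cv2.imwrite('pics/scenec.png',cv2.resize(a,None,fx=5,fy=5,interpolation=cv2.INTER_CUBIC))
E
```

```text
(no output)
```

View pics/topc.png

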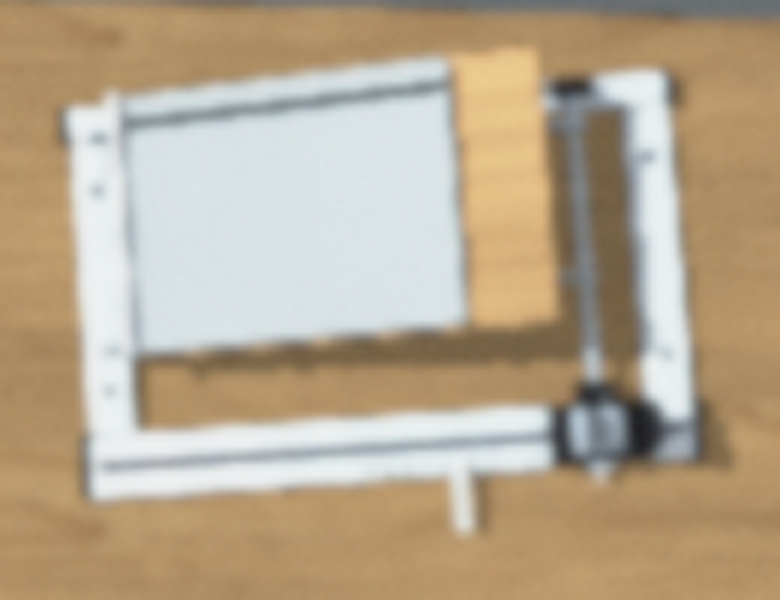

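View pics/scenec.png

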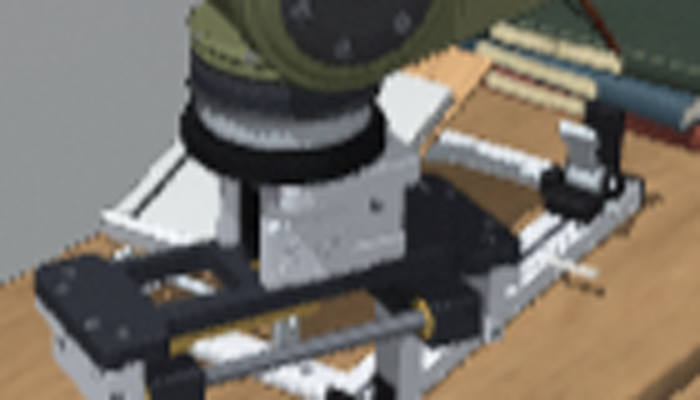

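Run:
```python
from station import ctrl
from h import *
c=ctrl.calibration('top')
f=lambda x,y:(280+(x+.5)/6-.5,150+(y+.5)/6-.5)
for n,p,z in [('slotL',(100,467),.02),('slotR',(550,437),.02),('Lend',(90,466),.02),('Rend',(697,430),.02),('farL',(65,125),.02),('farR',(678,88),.02),('flag tail end',(465,534),.022),('flag mid',(462,490),.022),('pointer',(600,478),.024),('rest',(650,432),.091),('resttopR',(658,432),.091)]:
    X=ray(c,f(*p),z); print(n,X.round(4))
```

```text
slotL [0.4313 0.1594 0.02  ]
slotR [ 0.456  -0.1067  0.02  ]
Lend [0.4317 0.1653 0.02  ]
Rend [ 0.4625 -0.1941  0.02  ]
farL [0.6348 0.1864 0.02  ]
farR [ 0.6678 -0.181   0.02  ]
flag tail end [ 0.3974 -0.0569  0.022 ]
flag mid [ 0.4233 -0.0547  0.022 ]
pointer [ 0.4324 -0.136   0.024 ]
rest [ 0.4571 -0.1526  0.091 ]
resttopR [ 0.4573 -0.1571  0.091 ]
```

Run:
```python
from station import ctrl
from h import *
from scipy.spatial.transform import Rotation as Ro
o=ctrl.get_obs(); R=Ro.from_euler('xyz',o['eef_rot']).as_matrix(); print(R.round(3))
c=ctrl.calibration('wrist'); C=-c['R'].T@c['t']; print('cam in tool',R.T@(C-o['ee_pos']), 'axis in tool', R.T@c['R'][2])
yr=np.array([-.0887,.996,0]); print('rail y in tool',R.T@yr, 'spin deg to align', np.degrees(np.arctan2(*(R.T@yr)[[2,1]])))
print('q',o['qpos'])
```

```text
[[-0.     0.386  0.923]
 [-0.001  0.923 -0.386]
 [-1.    -0.001 -0.   ]]
cam in tool [-0.17171814  0.00036381 -0.07458986] axis in tool [ 9.67097778e-01 -5.67660978e-04  2.54404336e-01]
rail y in tool [-7.57021158e-04  8.84788775e-01 -4.65866870e-01] spin deg to align -27.768101938972897
q [ 1.10837764e+00  3.00328842e-01  1.52141082e+00 -2.86893182e-05
  1.32072460e+00 -6.65888408e-02]
```

```bash
python3 -m creep '{"hand":[-1,-1,-1,-1,-1,-1,-1,-1,-1,-1,-1,-1],"slide":[[0,-0.014,0.013],[0,-0.042,0.039],[0,-0.07,0.066],[0,-0.098,0.092],[0,-0.126,0.119],[0,-0.154,0.145],[0,-0.182,0.172],[0,-0.21,0.198],[0,-0.238,0.225],[0,-0.266,0.251],[0,-0.294,0.278],[0,-0.308,0.291]],"spin":[-2,-5,-8,-11,-14,-17,-20,-22,-24,-26,-27,-27.8]}' 20
python3 - <<'E'
from station import ctrl
from h import *
from scipy.spatial.transform import Rotation as Ro
o=ctrl.get_obs(); R=Ro.from_euler('xyz',o['eef_rot']).as_matrix(); print(o['ee_pos'],R.round(3))
print(R.T@(np.array([.435,-.1,.2])-o['ee_pos']))
E
```

```text
time_s: 1.15
ee_pos: [0.3624, 0.1081, 0.2135]
eef_rot: [-0.936, 1.57, -0.847]
force: [-0.4, 0.1, -0.5]
grip_width: 0.0939
[0.36241613 0.10810551 0.2135152 ] [[ 0.    -0.089  0.996]
 [-0.     0.996  0.089]
 [-1.    -0.     0.   ]]
[ 0.01362733 -0.21371242  0.05385424]
```

```bash
python3 -m creep '{"hand":[-1,-1,-1,-1,-1,-1,-1,-1,-1],"slide":[[0,-0.015,0.004],[0,-0.045,0.011],[0,-0.075,0.019],[0,-0.105,0.026],[0,-0.135,0.034],[0,-0.165,0.041],[0,-0.195,0.049],[0,-0.214,0.054],[0,-0.214,0.054]],"spin":[0,0,0,0,0,0,0,0,0]}'
python3 - <<'E'
from station import ctrl
import cv2,pickle
c=ctrl.calibration('wrist');pickle.dump(c,open('w1.pkl','wb'))
a=cv2.cvtColor(ctrl.camera('wrist'),cv2.COLOR_RGB2BGR)
cv2.imwrite('pics/w1.png',a)
E
```

```text
time_s: 1.9
ee_pos: [0.4352, -0.1, 0.2131]
eef_rot: [-2.842, 1.57, -2.755]
force: [-0.1, 1.0, -0.7]
grip_width: 0.0943
```

View pics/w1.png

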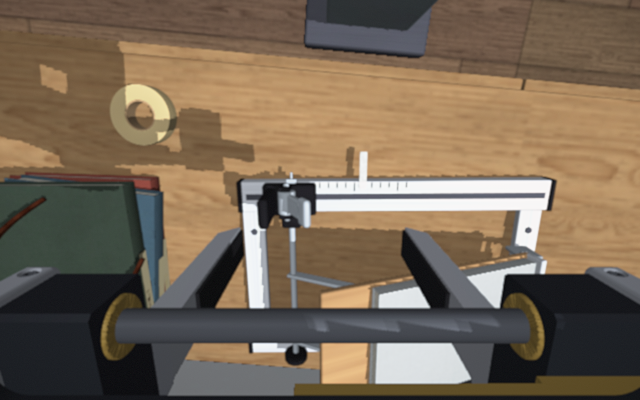

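Run:
```python
import cv2
a=cv2.imread('pics/w1.png')[140:240,230:390]
cv2.imwrite('pics/w1c.png',cv2.resize(a,None,fx=5,fy=5,interpolation=cv2.INTER_CUBIC))
```

```text
(no output)
```

View pics/w1c.png

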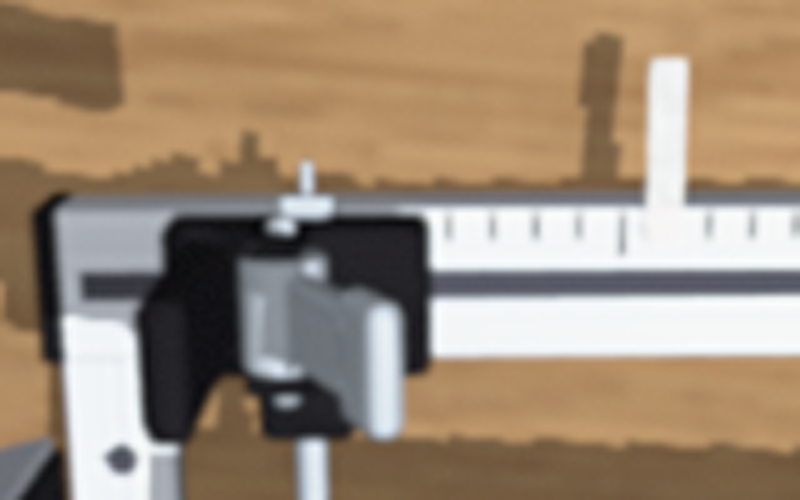

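```bash
cat >> h.py <<'E'
yr=np.array([-.0887,.9961,0]); xr=np.array([.9961,.0887,0])
def rc(X): return np.array([xr@X,yr@X,X[2]])  # rail-aligned coords
E
python3 - <<'E'
from h import *
import pickle
c=pickle.load(open('w1.pkl','rb'))
f=lambda x,y:(230+(x+.5)/5-.5,140+(y+.5)/5-.5)
for n,p,z in [('slotL',(440,282),.02),('slotR',(790,284),.02),('flagtip',(669,58),.021),('flagroot',(666,195),.021),('pointer',(306,162),.024),('railcornerNL',(45,195),.02),('resttop L',(145,310),.091),('rest outer btm',(150,430),.091),('rest top outer2',(150,300),.091)]:
    X=ray(c,f(*p),z); print(n,X.round(4),rc(X).round(4))
for p in[(0,0)]: 
  import cv2
  L=ray(c,(242,192),.02);Rr=ray(c,(552,193),.02);print(L,Rr,np.linalg.norm(L-Rr),rc(L),rc(Rr))
E
```

```text
slotL [ 0.4534 -0.1032  0.02  ] [ 0.4425 -0.143   0.02  ]
slotR [ 0.4469 -0.0218  0.02  ] [ 0.4432 -0.0613  0.02  ]
flagtip [ 0.3971 -0.0563  0.021 ] [ 0.3905 -0.0913  0.021 ]
flagroot [ 0.4282 -0.0532  0.021 ] [ 0.4218 -0.091   0.021 ]
pointer [ 0.4271 -0.1357  0.024 ] [ 0.4134 -0.1731  0.024 ]
railcornerNL [ 0.4407 -0.1954  0.02  ] [ 0.4216 -0.2338  0.02  ]
resttop L [ 0.4457 -0.1587  0.091 ] [ 0.4299 -0.1976  0.091 ]
rest outer btm [ 0.4696 -0.1569  0.091 ] [ 0.4539 -0.1979  0.091 ]
rest top outer2 [ 0.4437 -0.1578  0.091 ] [ 0.428  -0.1966  0.091 ]
[ 0.45623751 -0.19117655  0.02      ] [0.42634045 0.16813966 0.02      ] 0.36055786724119626 [ 0.43750083 -0.23089923  0.02      ] [0.43959171 0.12966752 0.02      ]
```

```bash
python3 -m creep '{"hand":[-1,-1,-1,-1,-1,-1,-1,-1,-1,-1],"slide":[[0,-0.018,0.009],[0,-0.036,0.0175],[0.015,-0.036,0.0175],[0.04,-0.036,0.0175],[0.065,-0.036,0.0175],[0.09,-0.036,0.0175],[0.115,-0.036,0.0175],[0.135,-0.036,0.0175],[0.15,-0.036,0.0175],[0.152,-0.036,0.0175]],"spin":[0,0,0,0,0,0,0,0,0,0]}'
cat > look.py <<'E'
import sys,cv2,pickle
from station import ctrl
from h import *
n=sys.argv[1]
o=ctrl.get_obs(); print('t',o['time_s'],'tcp',rc(o['ee_pos']).round(4),'w',o['grip_width'],'F',rc(o['force']).round(1))
c=ctrl.calibration('wrist');pickle.dump(c,open(n+'.pkl','wb'))
a=cv2.cvtColor(ctrl.camera('wrist'),cv2.COLOR_RGB2BGR)
cv2.imwrite(f'pics/{n}.png',a)
E
python3 look.py w2
```

```text
time_s: 2.78
ee_pos: [0.4539, -0.1302, 0.0592]
eef_rot: [2.671, 1.567, 2.761]
force: [0.1, 0.2, 0.9]
grip_width: 0.0938
t 2.7833 tcp [ 0.4406 -0.1699  0.0592] w 0.09377399024967369 F [0.1 0.2 0.9]
```

View pics/w2.png

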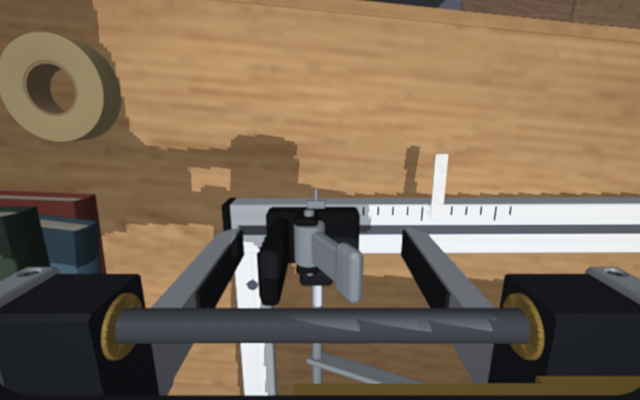

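```bash
python3 -m creep '{"hand":[-0.4,-0.4,-0.4,-0.4,-0.4,-0.4,-0.4,-0.4,-0.4,-0.4,-0.4,-0.4],"slide":[[0,0,0],[0,0,0],[0,0,0],[0,0.002,0],[0,0.004,0],[0,0.008,0],[0,0.014,0],[0,0.022,0],[0,0.03,0],[0,0.036,0],[0,0.04,0],[0,0.04,0]],"spin":[0,0,0,0,0,0,0,0,0,0,0,0]}' 40; python3 look.py w3
```

```text
time_s: 3.83
ee_pos: [0.4519, -0.0912, 0.0617]
eef_rot: [-0.396, 1.57, -0.306]
force: [-0.6, -1.7, 2.2]
grip_width: 0.0659
t 3.8333 tcp [ 0.4421 -0.1309  0.0617] w 0.06586198746032876 F [-0.7 -1.6  2.2]
```

View pics/w3.png

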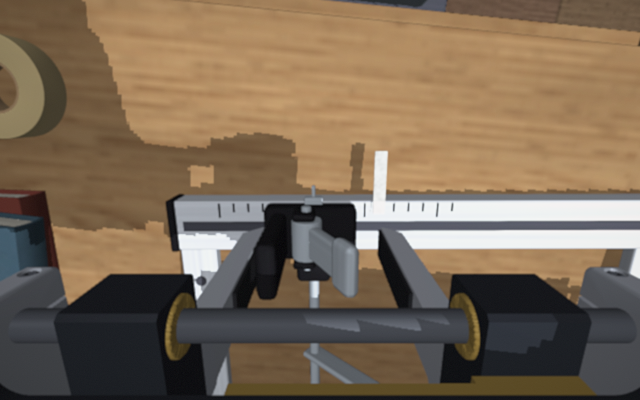

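```bash
python3 -m creep '{"hand":[-0.4,-0.4,-0.4,-0.4,-0.4,-0.4,-0.4,-0.4,-0.4],"slide":[[0,0.003,0],[0,0.007,0],[0,0.013,0],[0,0.019,0],[0,0.026,0],[0,0.032,0],[0,0.036,0],[0,0.036,0],[0,0.036,0]],"spin":[0,0,0,0,0,0,0,0,0]}' 40; python3 look.py w4
python3 - <<'E'
import cv2
a=cv2.imread('pics/w4.png')[130:310,220:400]
cv2.imwrite('pics/w4c.png',cv2.resize(a,None,fx=4,fy=3.3,interpolation=cv2.INTER_CUBIC))
a=cv2.imread('pics/w4.png')[140:220,260:400]
cv2.imwrite('pics/w4d.png',cv2.resize(a,None,fx=5,fy=5,interpolation=cv2.INTER_CUBIC))
E
```

```text
time_s: 4.63
ee_pos: [0.4484, -0.0555, 0.0613]
eef_rot: [2.575, 1.57, 2.665]
force: [0.4, -1.3, 0.5]
grip_width: 0.0658
t 4.6333 tcp [ 0.4417 -0.095   0.0613] w 0.06579396838051423 F [ 0.3 -1.3  0.5]
```

View pics/w4c.png

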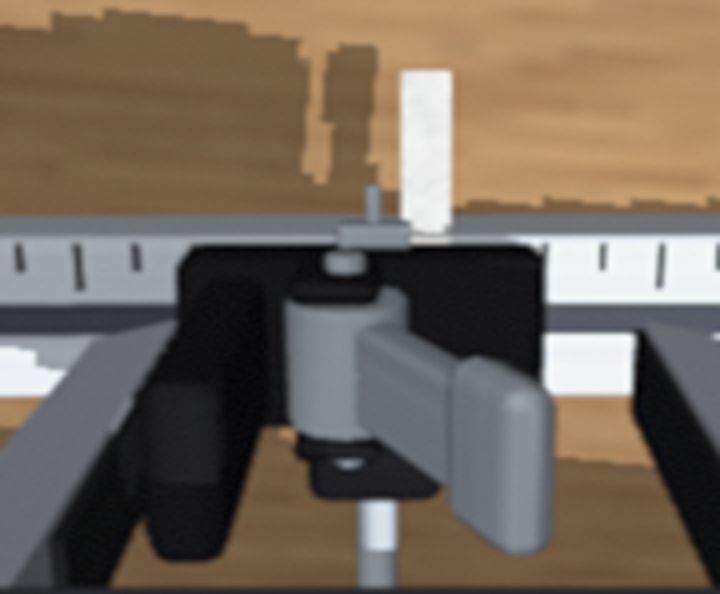

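View pics/w4d.png

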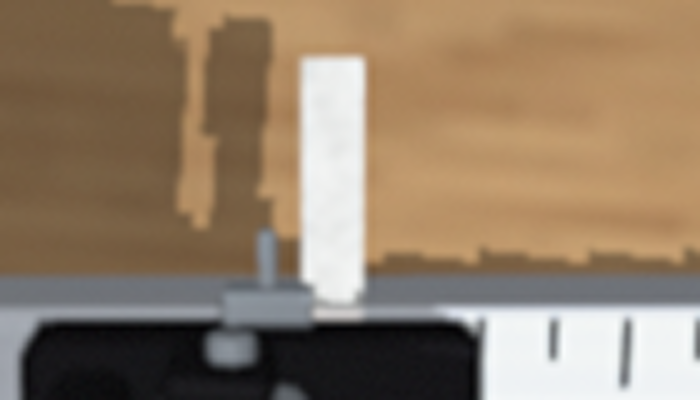

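```bash
python3 -m creep '{"hand":[-0.4,-0.4,-0.4,-0.4,-0.36,-0.32,-0.28,-0.24,-0.2,-0.16,-0.16,-0.16],"slide":[[0,0.002,0],[0,0.005,0],[0,0.0075,0],[0,0.0084,0],[0,0.0075,0],[0,0.0065,0],[0,0.0056,0],[0,0.0047,0],[0,0.0037,0],[0,0.0028,0],[0,0.0028,0],[0,0.0028,0]],"spin":[0,0,0,0,0,0,0,0,0,0,0,0]}' 40
cat >> look.py <<'E'
cv2.imwrite(f'pics/{n}c.png',cv2.resize(a[130:310,220:400],None,fx=4,fy=3.3,interpolation=cv2.INTER_CUBIC))
E
python3 look.py w5
```

```text
time_s: 5.68
ee_pos: [0.4482, -0.0532, 0.0614]
eef_rot: [-2.9, 1.571, -2.811]
force: [-1.1, -3.1, -0.9]
grip_width: 0.0542
t 5.6833 tcp [ 0.4418 -0.0927  0.0614] w 0.05419007363711179 F [-1.3 -3.  -0.9]
```

View pics/w5c.png

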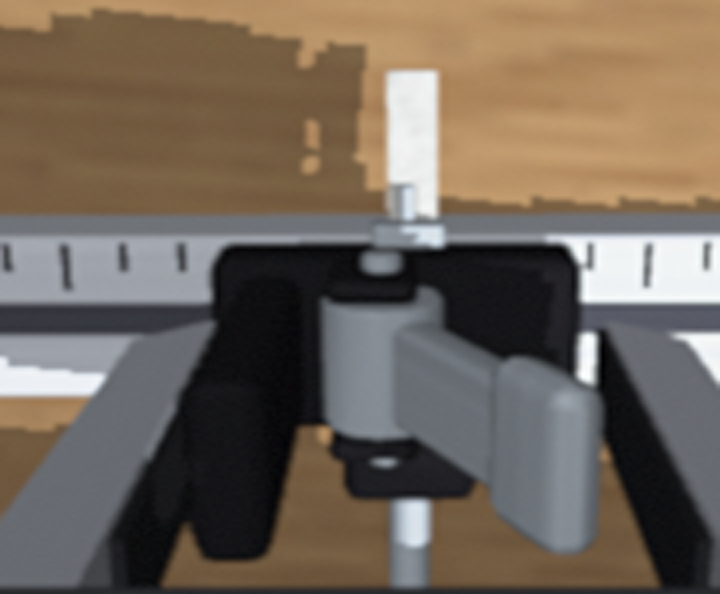

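```bash
cat > meas.py <<'E'
import sys,pickle
from h import *
n=sys.argv[1];v=list(map(float,sys.argv[2:])) # ptr u,v flag u,v in c crop
c=pickle.load(open(n+'.pkl','rb'))
f=lambda x,y:(220+(x+.5)/4-.5,130+(y+.5)/3.3-.5)
P=rc(ray(c,f(*v[:2]),.024));F=rc(ray(c,f(*v[2:]),.021));print('ptr',P.round(4),'flag',F.round(4),'short by mm',(F-P)[1]*1e3)
E
python3 meas.py w4 374 187 427 187; python3 meas.py w5 402 187 412 187
```

```text
ptr [ 0.4136 -0.1004  0.024 ] flag [ 0.4143 -0.0916  0.021 ] short by mm 8.83022560283378
ptr [ 0.4138 -0.0935  0.024 ] flag [ 0.4144 -0.0918  0.021 ] short by mm 1.662388641260823
```

```bash
python3 -m creep '{"hand":[-0.16,-0.16,-0.13,-0.1,-0.07,-0.04,-0.01,0.02,0.05,0.08,0.08,0.08],"slide":[[0,0.001,0],[0,0.0018,0],[0,0.0011,0],[0,0.0004,0],[0,-0.0003,0],[0,-0.001,0],[0,-0.0017,0],[0,-0.0024,0],[0,-0.0031,0],[0,-0.0038,0],[0,-0.0038,0],[0,-0.0038,0]],"spin":[0,0,0,0,0,0,0,0,0,0,0,0]}' 40;python3 look.py w6
```

```text
time_s: 6.73
ee_pos: [0.4487, -0.0571, 0.0615]
eef_rot: [-1.218, 1.57, -1.128]
force: [-2.3, -4.1, -0.2]
grip_width: 0.0433
t 6.7333 tcp [ 0.4419 -0.0966  0.0615] w 0.04327736236890093 F [-2.7 -3.9 -0.2]
```

View pics/w6c.png

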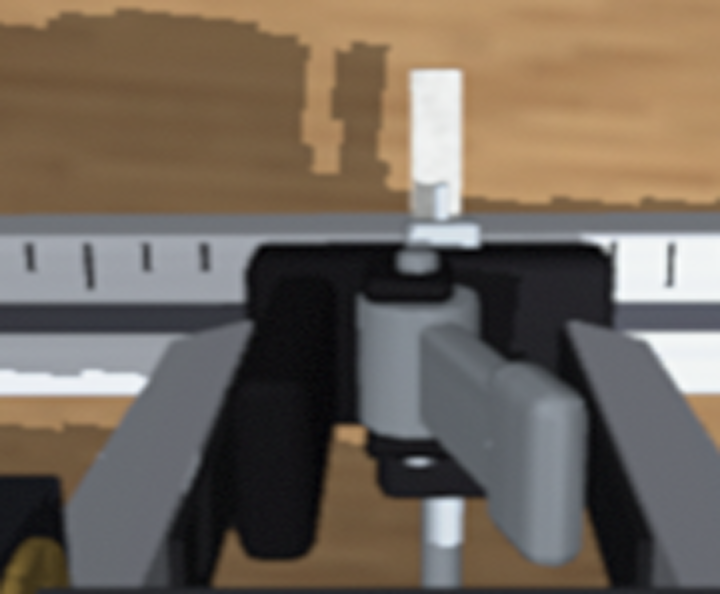

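```bash
python3 - <<'E'
import cv2
a=cv2.imread('pics/w6.png')[140:200,300:360]
cv2.imwrite('pics/w6d.png',cv2.resize(a,None,fx=10,fy=10,interpolation=cv2.INTER_NEAREST))
E
python3 meas.py w6 432 187 437 187
```

```text
ptr [ 0.4139 -0.0924  0.024 ] flag [ 0.4146 -0.0915  0.021 ] short by mm 0.8917633212608272
```

View pics/w6d.png

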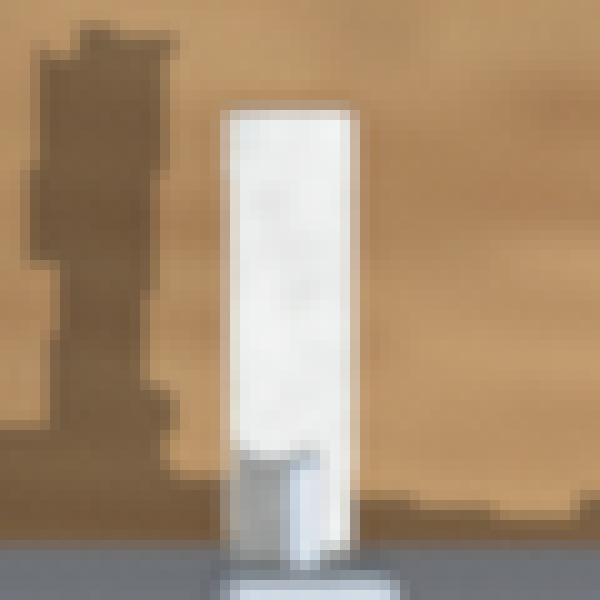

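```bash
python3 - <<'E'
import pickle
from h import *
c=pickle.load(open('w6.pkl','rb'))
f=lambda x,y:(300+x/10-.5,140+y/10-.5)
P=rc(ray(c,f(304,460),.024));F=rc(ray(c,f(288.5,460),.021));F2=rc(ray(c,f(288.5,460),.020));print(P,F,F2)
E
python3 - <<'E'
import cv2
a=cv2.imread('pics/w5.png')[140:200,295:355]
cv2.imwrite('pics/w5d.png',cv2.resize(a,None,fx=10,fy=10,interpolation=cv2.INTER_NEAREST))
E
```

```text
[ 0.41335605 -0.09092816  0.024     ] [ 0.41401293 -0.09189969  0.021     ] [ 0.4142318  -0.09188074  0.02      ]
```

View pics/w5d.png

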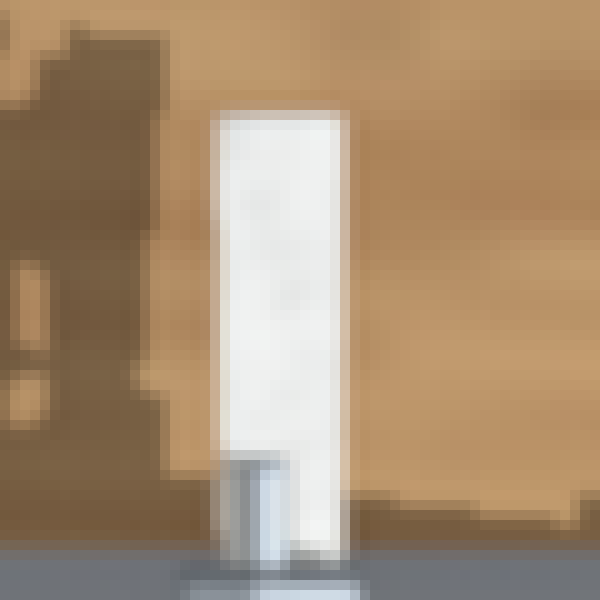

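```bash
python3 -m creep '{"hand":[0.08,0.08,0.08,0.08],"slide":[[0,-0.0005,0],[0,-0.001,0],[0,-0.001,0],[0,-0.001,0]],"spin":[0,0,0,0]}' 40; sed -i 's/^cv2.imwrite.*c.png.*$//' look.py
cat >> look.py <<'E'
cv2.imwrite(f'pics/{n}d.png',cv2.resize(a[140:200,300:360],None,fx=10,fy=10,interpolation=cv2.INTER_NEAREST))
E
python3 look.py w7
```

```text
time_s: 7.12
ee_pos: [0.4488, -0.0576, 0.0615]
eef_rot: [1.328, 1.57, 1.417]
force: [-0.3, 0.9, 2.8]
grip_width: 0.0432
t 7.1167 tcp [ 0.4419 -0.0972  0.0615] w 0.0432245058496575 F [-0.3  0.9  2.8]
```

View pics/w7d.png

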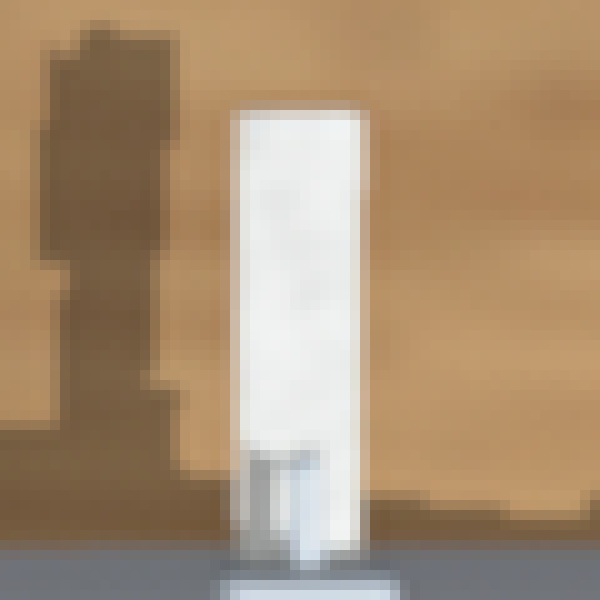

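```bash
python3 -m creep '{"hand":[0.1,0.12,0.14,0.16,0.18,0.18,0.18],"slide":[[0,-0.0007,0],[0,-0.0012,0],[0,-0.0017,0],[0,-0.0021,0],[0,-0.0026,0],[0,-0.0026,0],[0,-0.0026,0]],"spin":[0,0,0,0,0,0,0]}' 40;python3 look.py w8
```

```text
time_s: 7.75
ee_pos: [0.4491, -0.0612, 0.0616]
eef_rot: [-1.303, 1.57, -1.213]
force: [-0.6, -8.0, 2.7]
grip_width: 0.0391
t 7.75 tcp [ 0.4419 -0.1008  0.0616] w 0.039094248878383434 F [-1.3 -7.9  2.7]
```

View pics/w8d.png

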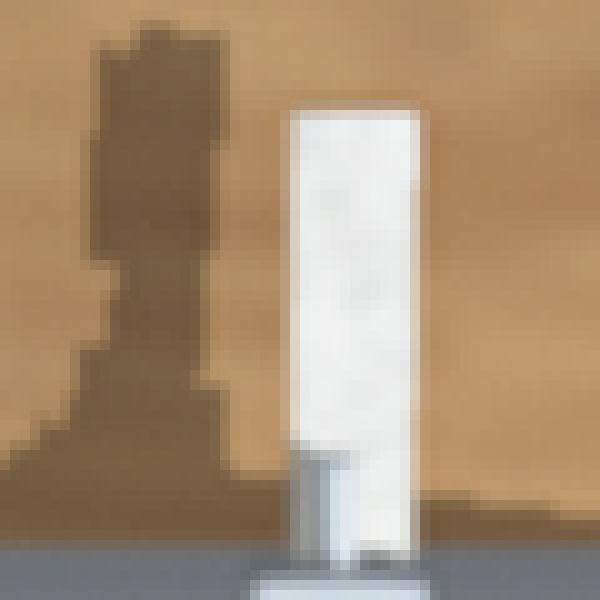

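```bash
python3 -m creep '{"hand":[0.18,0.18,0.18,0.18,0.18],"slide":[[0,0.0005,0],[0,0.001,0],[0,0.001,0],[0,0.001,0],[0,0.001,0]],"spin":[0,0,0,0,0]}' 40;python3 look.py w9
```

```text
time_s: 8.22
ee_pos: [0.449, -0.0602, 0.0616]
eef_rot: [-1.306, 1.569, -1.217]
force: [-1.3, -8.3, 2.1]
grip_width: 0.0388
t 8.2167 tcp [ 0.4419 -0.0998  0.0616] w 0.03884847170479634 F [-2.  -8.1  2.1]
```

View pics/w9d.png

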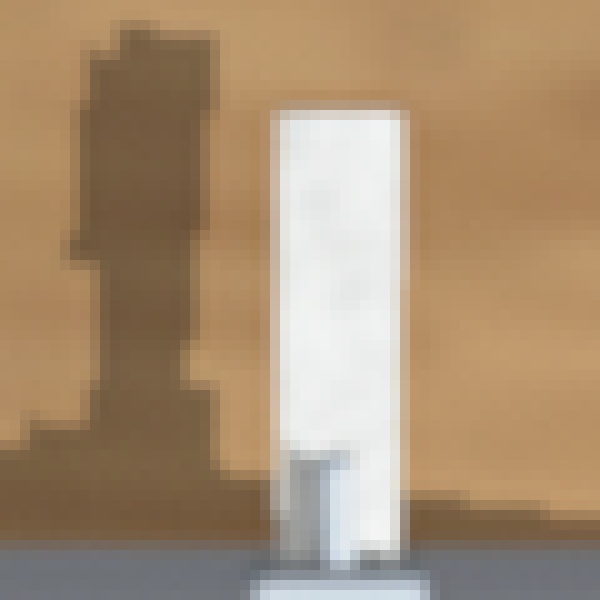

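```bash
python3 -m creep '{"hand":[0.2,0.22,0.24,0.26,0.28,0.28,0.28],"slide":[[0,-0.0004,0],[0,-0.0009,0],[0,-0.0014,0],[0,-0.0018,0],[0,-0.0023,0],[0,-0.0023,0],[0,-0.0023,0]],"spin":[0,0,0,0,0,0,0]}' 50;python3 look.py w10
```

```text
time_s: 8.85
ee_pos: [0.4493, -0.0629, 0.0616]
eef_rot: [-1.379, 1.569, -1.29]
force: [-1.1, -11.0, 1.7]
grip_width: 0.0339
t 8.85 tcp [ 0.4419 -0.1025  0.0616] w 0.03392476870954388 F [ -2.  -10.9   1.7]
```

View pics/w10d.png

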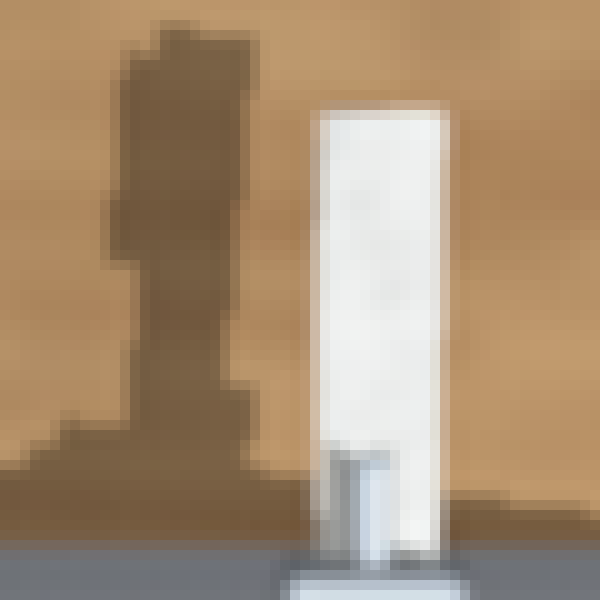

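```bash
python3 -m creep '{"hand":[0.3,0.32,0.34,0.36,0.38,0.4,0.42,0.44,0.47,0.5,0.5,0.5],"slide":[[0,-0.0003,0],[0,-0.0008,0],[0,-0.0012,0],[0,-0.0017,0],[0,-0.0022,0],[0,-0.0026,0],[0,-0.003,0],[0,-0.0033,0],[0,-0.0033,0],[0,-0.0033,0],[0,-0.0033,0],[0,-0.0033,0]],"spin":[0,0,0,0,0,0,0,0,0,0,0,0]}' 60;python3 look.py w11
```

```text
time_s: 9.9
ee_pos: [0.4495, -0.0662, 0.0616]
eef_rot: [-1.372, 1.569, -1.283]
force: [-0.8, -12.8, 2.3]
grip_width: 0.0256
t 9.9 tcp [ 0.4419 -0.1058  0.0616] w 0.025633897060989102 F [ -2.  -12.7   2.3]
```

View pics/w11d.png

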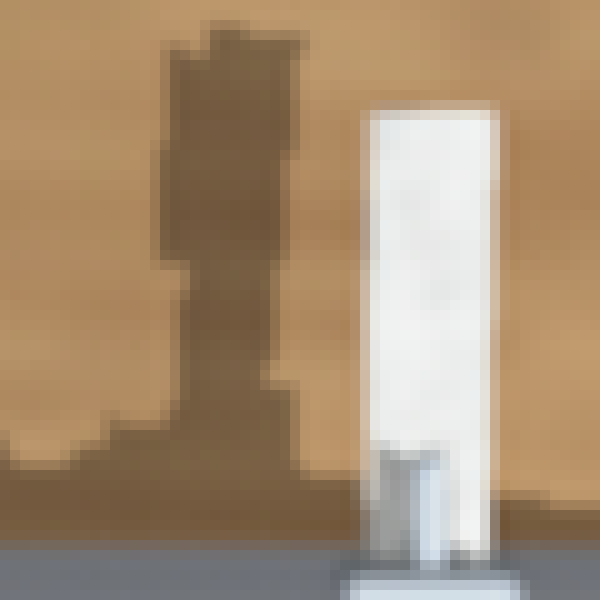

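View pics/w11.png

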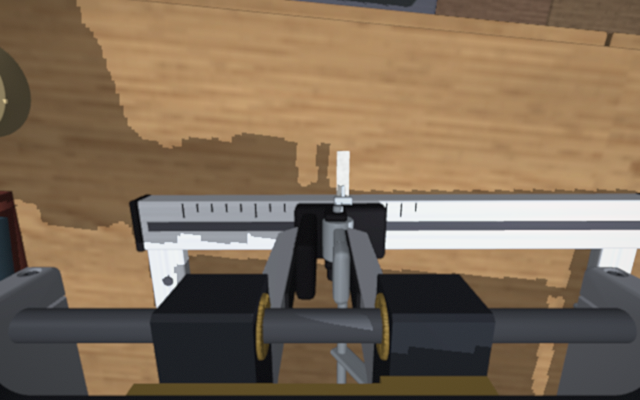

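```bash
python3 -m creep '{"hand":[0.55,0.6,0.7,0.8,0.8,0.8,0.8,0.8],"slide":[[0,0,0],[0,0,0],[0,0,0],[0,0,0],[0,0,0],[0,0,0],[0,0,0],[0,0,0]],"spin":[0,0,0,0,0,0,0,0]}' 60;python3 look.py w12
```

```text
time_s: 10.62
ee_pos: [0.4496, -0.0662, 0.0616]
eef_rot: [-1.377, 1.569, -1.288]
force: [-1.0, -13.4, 2.5]
grip_width: 0.0261
t 10.6167 tcp [ 0.4419 -0.1058  0.0616] w 0.026094812411978502 F [ -2.2 -13.3   2.5]
```

View pics/w12d.png

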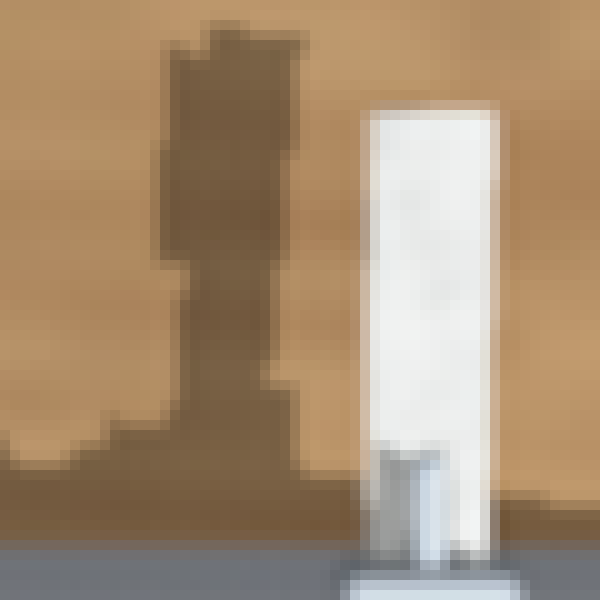

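Run:
```python
import cv2
a=cv2.imread('pics/w12.png')[150:310,260:420]
cv2.imwrite('pics/w12e.png',cv2.resize(a,None,fx=3.7,fy=3.7,interpolation=cv2.INTER_CUBIC))
```

```text
(no output)
```

View pics/w12e.png

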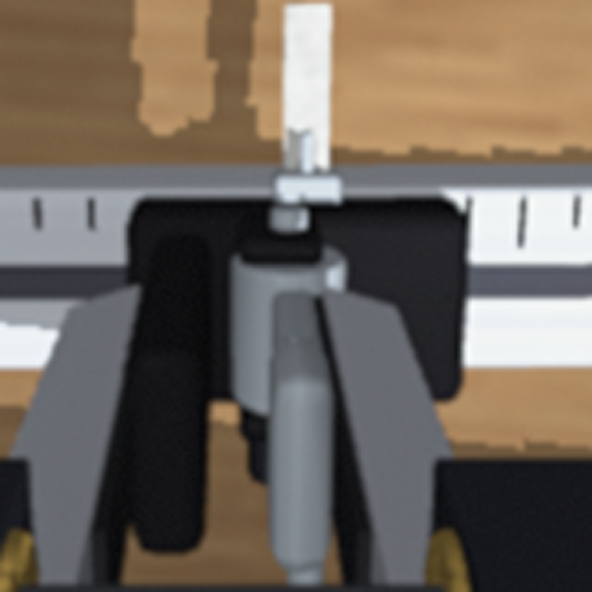

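Run:
```python
import pickle,cv2
from h import *
from station import ctrl
c=pickle.load(open('w12.pkl','rb'))
f=lambda x,y:(300+x/10-.5,140+y/10-.5)
print(rc(ray(c,f(430,460),.024)),rc(ray(c,f(431.5,460),.021)))
cv2.imwrite('pics/s2.png',cv2.cvtColor(ctrl.camera('scene'),cv2.COLOR_RGB2BGR))
```

```text
[ 0.41341328 -0.09179853  0.024     ] [ 0.41407043 -0.09151059  0.021     ]
```

View pics/s2.png

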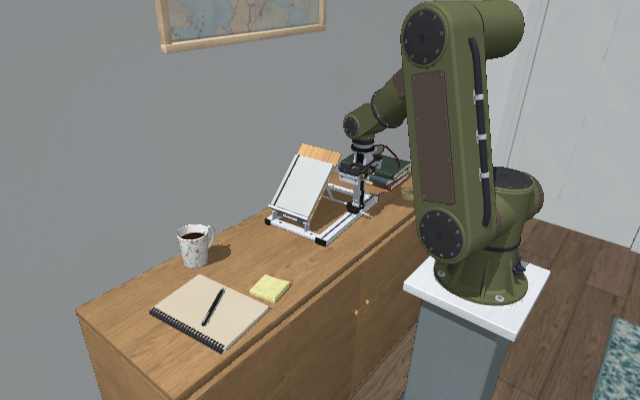

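The scene picture shows the board raised, with the mug (195,245) and pen (213,307) where they were. The pointer is within about 0.3 mm of the flag's centre line.

```bash
python3 -c "
from station import ctrl
print(ctrl.hand_in())"
```

```text
the job is handed in; nothing more can be done
None
```

The reading slope is set: I pushed the leg about 82 mm along the rail until its pointer met the paper flag. I then closed the cam lever in steps, backing the hand off to hold the leg there, and handed the job in at about 10.7 s.

**Pointer:** the last wrist picture put it about 0.3 mm short of the flag's centre line, within what I can measure. It read about 1 mm past the flag, then about 0.8 mm short, while the lever was being closed. I corrected both before going on. The second correction came at about 0.25 rad, right where the cam starts to bite.

**Lever:** it looks upright and parallel to the thumb rest in the picture. The finger opening stopped at 26.1 mm even though I commanded a tighter squeeze. That is 1 mm under the 27 mm given for shut; I put the difference down to give in the pads or fingers and did not check it separately.

**Hold:** the gripper still has the thumb rest and lever between its fingers with the grip set to 60 N. The tool reads a steady side load of about 13 N along the rail.

**Other things:** the mug and pen are where they were in the last scene picture. The glasses and tape roll were partly hidden by the arm in that view, but I never moved near them.

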